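Open the two-stage safety cap of a waste canister

ROBOT

A 6-joint arm with a two-finger parallel gripper is mounted at the origin on a cart in front of the work surface, level with it; the furniture and walls round the work are solid. World frame = base frame: x ahead of the robot, y to its left, z up, the work surface at z = 0. Lengths are in m, angles in rad, forces in N, time in s.
With the tool pointing down it reaches from about 0.35 to 0.975 m from the base axis. Payload 4.9 kg.
Tool frame: the origin (TCP) lies midway between the tips of the shut fingers; the grasp point (between the pads) lies manip.grip_depth behind it (manip.grip_depth is the distance from the TCP to the grasp point, in m); z points along the fingers, x is the direction in which the jaws open and shut, and the axes are right-handed (so a half turn about z gives the same grasp; the last joint's range is limited). The gripper opens to 85 mm and grips with 20 to 120 N. Pads are 22 mm wide; open, the fingers measure 114 mm over their backs; the gripper's body (76 mm by 85 mm) begins 54 mm behind the grasp point. The pads swing forward as they close: fully open they stand 13 mm farther back than shut.
Start: joints at [-1.26, 0.053, 1.613, -0, 1.476, -0.119], TCP at [0.26, -0.568, 0.231] pointing down, gripper open.
Joint ranges: [-3.01, 3.01], [-1.01, 2.22], [0.06, 2.58], [-1.02, 4.17], [0.09, 2.62], [-3.14, 3.14]. Speed limits (rad/s): [2.57, 2.57, 3.14, 3.14, 3.14, 3.14].

INTERFACE

Orientations are given as a unit quaternion [w, x, y, z].
In Python, from plant import state, grab_frame, ticket, manip gives the robot as it stands.
- The arm moves only by the tool carry_out, never from a script. Its argument "moves" is a list that holds one entry, the list of rows, each a list of 7 numbers: the turn, a rotation vector about the tool's x, y, z each as a share of 5 degrees, from -1 to 1, then the shift along the tool's x, y, z each as a share of 0.04 m, from -1 to 1, then the gripper command: -1 is shut, 1 is fully open, values between are in proportion. A call has 1 to 8 rows; each row shifts and turns the commanded pose from where the row before left it, along the tool's axes as they then stand; what a row does not reach is not made up. A row lasts 1/12 s, in which the tool goes at most 41.7 mm and 7.16 degrees, less where a joint would pass 70% of its speed; a pose out of reach is approached as far as the arm can. A call with a number of a shift or a turn outside -1 to 1 is refused whole. A call with a gripper value outside its range is refused whole. The fingers move at their own pace and stop on an object; the grip force is fixed at half the most. Time passes only in rows, so rows that do not move let the fingers close. It gives the time, the measured TCP pose, the force and the opening at its end, in the units of the state.
- state(): the state, without advancing time (a new reading comes with each control period).
- grab_frame(name): name is "scene" or "top"; returns a dict with "frame" (384x512x3 uint8, red, green, blue), "z_map" (384x512 float32, m along the optical axis (not along the pixel's ray), 0 where there is no reading), "K" (3x3 intrinsics, pixels), "k1" (the pictures are not rectified: a ray, as slopes to the right and down, at radius r is drawn at 1 + k1 r^2 times it, then the intrinsics apply), "world_from_camera" (4x4, takes a point from camera to world coordinates). Camera axes: x right, y down, z forward; pixel columns grow to the right and rows downward; lengths in m; the calibration is good to about 2 mm. A picture is of the moment at which its call begins.
- ticket.job_done(): hands the job in, once; it reports no verdict.
The state is a dict: "time": time; "joint_pos": joint angles; "joint_vel": joint speeds; "joint_efforts": joint torques, N m; "tool_pos": TCP position; "tool_rot": TCP orientation; "contact_force": force on the tool from outside, world axes, zero at the start; "ft_torque": the same for the moment, N m; "gripper_width": opening from 0.0 (shut) to 1.0 (fully open).
Only numpy, scipy, OpenCV 4.12 (cv2) and the standard library are available. Lean on these libraries where they do the work, as an engineer would, in place of code of your own. Each camera call takes 0.05 s, during which the arm holds its last target.

TASK

Open the empty waste canister so that it can be filled: its safety cap turns anticlockwise only while pressed down, catches at a half-way stop where it must be let up, and then needs pressing again to turn on until it comes free. Lift the cap off and set it down gently inside the drip tray, flat on the tray's floor with its grip bar up, without forcing the cap and without disturbing the bottles round about.

Things in the scene. Friction and masses are not known exactly. Their poses are not given: they have to be found in the camera images.
- cap_grip (a point): Middle of the straight grip bar that stands on top of the round dark safety cap: here to grasp. The bar is 76 mm long (this frame's x), 16 mm wide (y) and stands 33 mm above the cap's flat top; this point lies 20 mm above the flat top, 13 mm below the bar's top edge, 54 mm above the lower edge of the cap's skirt. z up along the cap's axis. Loose cap, about 0.2 kg.
- cap_top (a point): Centre of the cap's flat top, under the grip bar. The cap is 92 mm across, 34 mm high without the bar; its skirt overlaps the neck by about 15 mm. On the neck, a spring seal inside pushes the cap up against the bayonet rim with 6 N; pressing takes 1.3 N more per mm: 13 N at 5 mm, 18 N at 9 mm, where it bottoms. Two lugs, a half turn apart, run in the neck's track; rubbing torque under 0.4 N m; over 4 N m of twist would break the lugs.
- canister_mouth (a point): Centre of the rim of the canister's round neck, z up. Square white canister, 150 mm wide, 167 mm high, bolted to the bench in a 170 mm wide steel holder: it does not move. With the cap on, cap_grip is 40 mm above this point. The cap's turn is counted anticlockwise from above, between this frame's x and cap_grip's x: 0 = locked.
- lock_mark (a point): Grey rib on the canister's shoulder, 56 mm from the neck's axis along canister_mouth's x; bar towards it = locked (0 degrees). From there: press 5 mm or more and turn anticlockwise; pressed, it turns up to a hard half-way stop at 55 degrees. There let the cap up again (the spring lifts it): the stop lets it by only within 2.5 mm of its top position.
- free_mark (a point): Grey rib on the canister's shoulder at 125 degrees (bar towards it = free). After the half-way stop the cap, let up, turns on to a second catch at 82 degrees; there press 5 mm or more again (it goes down only within about 5 degrees of this catch; before, it lands on the half-way stop; twisting hard against the catch binds it) and turn on. From 111 degrees to the hard end stop at 143 it lifts straight off.
- tray_floor (a point): centre of the inner floor of the shallow steel drip tray, 234 mm (this frame's x) by 174 mm (y) inside, fixed; rim 13 mm above the floor. z up.
- marker_mid (a point): bystander: a black and white marker pen, 135 mm long, 16 mm thick, lying in the tray across its +x end, its centre about 90 mm from the tray's centre; there is room for the cap beside it.
- wash_bottle: bystander: white squeeze bottle with a bent red spout, 65 x 94 mm, 190 mm tall, origin at its underside; must not be disturbed.
- bottle_white: bystander: slim white bottle with white cap, 39 mm across, 150 mm tall, origin at its underside; must not be disturbed.

How it is judged:
At the end, for the whole second after the job is handed in: The cap is off the canister and rests flat on the floor of the drip tray, within its rim and not on the marker, grip bar up (tilt under 0.06 rad, height within 4 mm), at rest (z of cap_grip in the frame of tray_floor between 0.05 and 0.058 m and x of cap_grip in the frame of tray_floor between -0.1 and 0.1 m and y of cap_grip in the frame of tray_floor between -0.07 and 0.07 m and angle between cap_grip's own z axis and vertical below 0.06 rad and linear speed of cap below 0.02 m/s); the robot touches nothing.
It fails at once if the cap is forced: it is driven against the canister with more than 180 N (contact force between cap and canister above 180 N).
It fails at once if the cap is dropped into the tray (faster than 0.5 m/s there) (linear speed of cap above 0.5 m/s and z of cap_grip in the frame of tray_floor below 0.1 m and horizontal distance between cap_grip and tray_floor below 0.12 m).
It fails at once if a bottle is disturbed: moved 4 cm or knocked over (distance of any of wash_bottle, bottle_white from where it was at the start of the episode above 0.04 m or angle between any of wash_bottle, bottle_white's own z axis and vertical above 0.4 rad).
It also fails if it takes over 72 s, if anything falls off the work surface, if the arm or the gripper's body presses on something with over 40 N, if the wrist force passes 120 N, or if a joint passes its speed limit or range.

## Working session

There is one attempt and no reset: what is moved stays moved. The work goes in short steps, Python scripts to look and compute and a tool call to move; the robot and the scene stay as the last step left them, time stands still between calls to the robot, and variables do not carry over. Pictures are saved under pics/ and viewed, and the job is handed in when it is done.

Besides the shell and the picture viewer there is one more tool, called by a JSON object that holds its "api" and its "payload". carry_out: Moves the arm, as the interface text tells. Shift numbers are shares of 0.04 m and turn numbers shares of 5 degrees, none past 1 either way. Its arguments: {"type":"object","properties":{"moves":{"type":"array"}},"required":["moves"]}

```bash
mkdir -p pics; ls
python3 - <<'E'
from plant import state, grab_frame, manip
import cv2
print(state()); print(manip, getattr(manip,'grip_depth',None))
for n in("scene","top"):
    f=grab_frame(n); cv2.imwrite(f"pics/{n}0.png",f["frame"][:,:,::-1]); print(n,f["K"],f["k1"],f["world_from_camera"])
E
```

```text
pics
{'time': 0.0, 'joint_pos': array([-1.25997450e+00,  5.34027126e-02,  1.61425886e+00, -3.65640681e-05,
        1.47595440e+00, -1.18988615e-01]), 'joint_vel': array([ 0.00159835, -0.00107455,  0.00055946,  0.00028311, -0.00125968,
       -0.00066585]), 'joint_efforts': array([ 5.87070354e-04, -3.93685949e+01, -3.70175099e+01, -9.16528370e-05,
        7.11486849e-03, -7.79474021e-06]), 'tool_pos': array([ 0.26025026, -0.56758182,  0.23005555]), 'tool_rot': array([-6.29512674e-04,  8.41635379e-01, -5.40045243e-01, -7.92148128e-04]), 'contact_force': array([ 0.55915883,  0.0395966 , -0.18400093]), 'ft_torque': array([ 0.02532131, -0.00048191, -0.01649473]), 'gripper_width': 0.9964439065301358}
<Robot object at 0x7f6344787a10> 0.0187
scene [[420.12580323   0.         258.97448488]
 [  0.         420.12580323 195.48731641]
 [  0.           0.           1.        ]] -0.14787840879489966 [[-0.73294453 -0.50889352  0.45146396  0.11526047]
 [-0.68005134  0.53057372 -0.50598587  0.42236308]
 [ 0.01795801 -0.67787825 -0.73495482  0.95169616]
 [ 0.          0.          0.          1.        ]]
top [[352.9769429    0.         260.65312002]
 [  0.         352.9769429  185.5056508 ]
 [  0.           0.           1.        ]] -0.017958788535924246 [[ 1.49896639e-01 -9.61972721e-01  2.28340715e-01  4.24511580e-01]
 [-9.88701528e-01 -1.45969133e-01  3.40925265e-02 -1.60502532e-01]
 [ 5.34615701e-04 -2.30871169e-01 -9.72984182e-01  9.69151245e-01]
 [ 0.00000000e+00  0.00000000e+00  0.00000000e+00  1.00000000e+00]]
```

View pics/scene0.png

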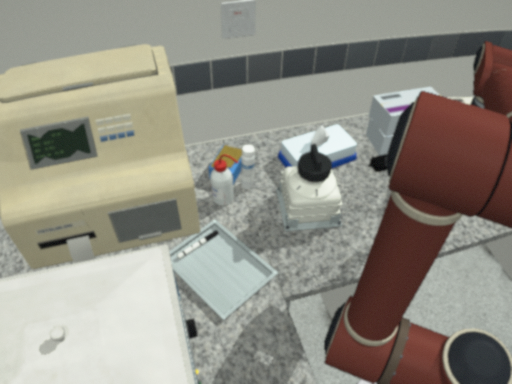

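View pics/top0.png

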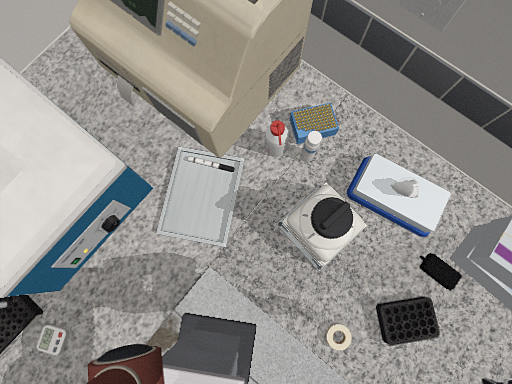

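The scene view shows the canister at about (313,190) with its dark cap at (315,165), and the tray at (225,268). In the top view the cap is at (332,217), the tray at (202,197), and the bottles at (277,138) and (312,145). I'll enlarge these areas next.

```bash
cat > h.py <<'E'
import numpy as np, cv2
from plant import state, grab_frame, manip
def cloud(f):
    K,k1=f["K"],f["k1"]; h,w=f["z_map"].shape
    u,v=np.meshgrid(np.arange(w),np.arange(h))
    p=cv2.undistortPoints(np.stack([u.ravel(),v.ravel()],1).astype(np.float64)[:,None],K,np.array([k1,0,0,0.]))[:,0].reshape(h,w,2)
    z=f["z_map"]; P=np.dstack([p[...,0]*z,p[...,1]*z,z])
    T=f["world_from_camera"]; W=P@T[:3,:3].T+T[:3,3]; W[z==0]=np.nan
    return W
def ray(f,u,v,zw):
    p=cv2.undistortPoints(np.array([[[u,v]]],float),f["K"],np.array([f["k1"],0,0,0.]))[0,0]
    T=f["world_from_camera"]; d=T[:3,:3]@np.array([p[0],p[1],1]); o=T[:3,3]
    return o+d*(zw-o[2])/d[2]
E
python3 - <<'E'
from h import *
f=grab_frame("top"); im=f["frame"][:,:,::-1]
cv2.imwrite("pics/t_can.png",cv2.resize(im[170:275,265:385],None,fx=6,fy=5.6,interpolation=cv2.INTER_CUBIC)[:600])
cv2.imwrite("pics/t_can.png",cv2.resize(im[175:275,270:380],None,fx=6,fy=6,interpolation=cv2.INTER_CUBIC))
cv2.imwrite("pics/t_tray.png",cv2.resize(im[110:260,140:330],None,fx=4,fy=4,interpolation=cv2.INTER_CUBIC))
W=cloud(f)
for (u,v) in [(332,217),(330,205),(318,222),(345,205),(300,225),(200,197),(210,163),(230,165),(170,230),(277,128),(314,135),(310,235),(330,260),(390,190),(250,130)]:
    print((u,v),W[v,u].round(3))
np.savez("f0.npz",W=W)
# cap points
R=W[170:275,265:385].reshape(-1,3)
for lo in np.arange(0.1,0.26,0.006):
    m=(R[:,2]>lo)&(R[:,2]<=lo+.006); 
    if m.sum()>3: print(round(lo,3),m.sum(),R[m].mean(0).round(3),np.nanmin(R[m],0).round(3),np.nanmax(R[m],0).round(3))
E
```

```text
(332, 217) [ 0.555 -0.295  0.22 ]
(330, 205) [ 0.586 -0.294  0.189]
(318, 222) [ 0.545 -0.272  0.186]
(345, 205) [ 0.585 -0.32   0.221]
(300, 225) [ 0.542 -0.239  0.117]
(200, 197) [0.593 0.036 0.003]
(210, 163) [0.69  0.023 0.021]
(230, 165) [ 0.697 -0.031  0.003]
(170, 230) [0.49  0.1   0.004]
(277, 128) [ 0.753 -0.15   0.186]
(314, 135) [ 0.764 -0.243  0.149]
(310, 235) [ 0.521 -0.265  0.124]
(330, 260) [ 0.476 -0.341  0.007]
(390, 190) [ 0.676 -0.468  0.064]
(250, 130) [ 0.814 -0.07  -0.002]
0.1 178 [ 0.542 -0.285  0.103] [ 0.467 -0.397  0.1  ] [ 0.653 -0.208  0.106]
0.106 465 [ 0.555 -0.299  0.11 ] [ 0.469 -0.395  0.106] [ 0.654 -0.211  0.112]
0.112 469 [ 0.552 -0.293  0.115] [ 0.477 -0.39   0.112] [ 0.647 -0.218  0.118]
0.118 514 [ 0.547 -0.294  0.121] [ 0.496 -0.369  0.118] [ 0.628 -0.236  0.124]
0.124 310 [ 0.543 -0.279  0.127] [ 0.505 -0.359  0.124] [ 0.618 -0.241  0.13 ]
0.13 43 [ 0.535 -0.281  0.131] [ 0.513 -0.331  0.13 ] [ 0.588 -0.252  0.134]
0.154 19 [ 0.533 -0.281  0.158] [ 0.516 -0.327  0.155] [ 0.585 -0.256  0.16 ]
0.16 12 [ 0.528 -0.28   0.162] [ 0.515 -0.313  0.16 ] [ 0.544 -0.26   0.164]
0.166 24 [ 0.54  -0.274  0.169] [ 0.516 -0.333  0.166] [ 0.578 -0.257  0.172]
0.172 20 [ 0.539 -0.278  0.175] [ 0.515 -0.328  0.172] [ 0.59  -0.256  0.178]
0.178 76 [ 0.554 -0.287  0.182] [ 0.516 -0.348  0.178] [ 0.607 -0.257  0.184]
0.184 921 [ 0.56  -0.302  0.187] [ 0.516 -0.347  0.184] [ 0.607 -0.258  0.19 ]
0.19 50 [ 0.559 -0.3    0.191] [ 0.522 -0.342  0.19 ] [ 0.596 -0.27   0.195]
0.196 6 [ 0.542 -0.285  0.199] [ 0.529 -0.314  0.196] [ 0.587 -0.275  0.201]
0.202 5 [ 0.539 -0.28   0.205] [ 0.531 -0.289  0.204] [ 0.558 -0.274  0.207]
0.208 7 [ 0.549 -0.29   0.212] [ 0.53  -0.31   0.209] [ 0.583 -0.276  0.213]
0.214 162 [ 0.561 -0.302  0.218] [ 0.53  -0.33   0.214] [ 0.593 -0.274  0.22 ]
0.22 93 [ 0.56  -0.301  0.221] [ 0.533 -0.329  0.22 ] [ 0.592 -0.28   0.223]
```

View pics/t_can.png

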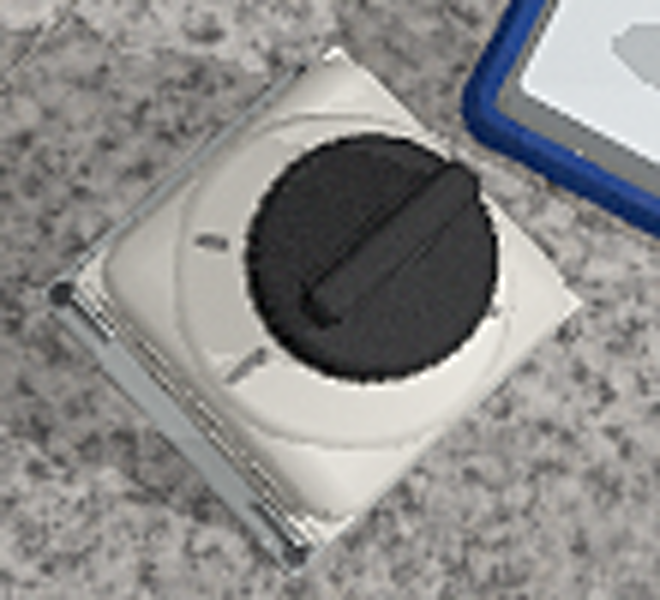

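View pics/t_tray.png

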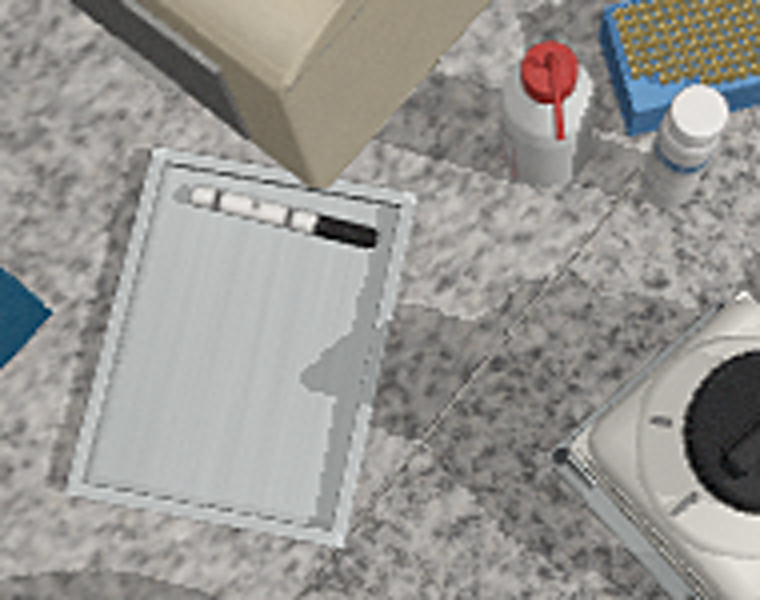

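Run:
```python
from h import *
from scipy.spatial.transform import Rotation as Ro
W=np.load("f0.npz")["W"]
R=W[170:275,265:385].reshape(-1,3)
b=R[(R[:,2]>.212)]; c=b.mean(0); d=b[:,:2]-c[:2]
print("bar",len(b),cv2.minAreaRect(b[:,:2].astype(np.float32)*1000), c, np.median(b[:,2]))
w,V=np.linalg.eigh(d.T@d); print("axis deg",np.degrees(np.arctan2(V[1,1],V[0,1])))
t=R[(R[:,2]>.184)&(R[:,2]<.192)]; print("captop",cv2.minEnclosingCircle(t[:,:2].astype(np.float32)*1000),np.median(t[:,2]), (t[:,:2].min(0)+t[:,:2].max(0))/2)
# lock rib measurement, and tray
s=R[(R[:,2]>.10)&(R[:,2]<.135)]; print("can",cv2.minAreaRect(s[:,:2].astype(np.float32)*1000))
T=W[140:255,150:250].reshape(-1,3)
r=T[(T[:,2]>.009)&(T[:,2]<.018)]; print("tray rim",cv2.minAreaRect(r[:,:2].astype(np.float32)*1000))
print("floor z",np.nanmedian(W[180:220,180:215,2]))
q=state()["tool_rot"]; print(Ro.from_quat(q[[1,2,3,0]]).as_matrix().round(3))
```

```text
bar 259 ((561.7800903320312, -302.70843505859375), (15.94178295135498, 76.32171630859375), 50.07120895385742) [ 0.5605132  -0.30148875  0.219239  ] 0.21943161254660526
axis deg 140.00251182923583
captop ((561.5152587890625, -302.62945556640625), 45.378543853759766) 0.18696002464091466 [ 0.56149675 -0.30246798]
can ((561.3557739257812, -302.0526123046875), (145.54812622070312, 144.57644653320312), 49.696632385253906)
tray rim ((622.4029541015625, 31.715614318847656), (192.82891845703125, 301.67144775390625), 87.9100341796875)
floor z 0.002975537993302191
[[ 0.417 -0.909 -0.   ]
 [-0.909 -0.417  0.002]
 [-0.002 -0.    -1.   ]]
```

The bar sits at 140° in world and the cap axis is at (0.5615, -0.3025), with the flat top at z=0.187. The lock rib is at the bar's lower-left end and the free rib is on the right in the crop (495,310). I'll move above the cap first.

{"api": "carry_out", "payload": {"moves": [[[0, 0, 0, -0.18, -0.6, 0, 1], [0, 0, 0, -0.18, -0.6, 0, 1], [0, 0, 0, -0.18, -0.6, 0, 1], [0, 0, 0, -0.18, -0.6, 0, 1], [0, 0, 0, -0.18, -0.6, 0, 1], [0, 0, 0, -0.18, -0.6, 0, 1], [0, 0, 0, -0.18, -0.6, 0, 1], [0, 0, 0, -0.18, -0.6, 0, 1]]]}}

```text
time: 0.82
tool_pos: [0.4116, -0.4347, 0.2309]
tool_rot: [-0.0, 0.842, -0.54, -0.0]
contact_force: [0.6, 0.6, -0.0]
gripper_width: 1.0
```

{"api": "carry_out", "payload": {"moves": [[[0, 0, 0, -0.18, -0.6, 0, 1], [0, 0, 0, -0.18, -0.6, 0, 1], [0, 0, 0, -0.18, -0.6, 0, 1], [0, 0, 0, -0.18, -0.6, 0, 1], [0, 0, 0, -0.18, -0.6, 0, 1], [0, 0, 0, -0.18, -0.6, 0, 1], [0, 0, 0, -0.18, -0.6, 0, 1], [0, 0, 0, -0.18, -0.6, 0, 1]]]}}

```text
time: 1.48
tool_pos: [0.5621, -0.3023, 0.2308]
tool_rot: [-0.0, 0.842, -0.54, -0.0]
contact_force: [-0.8, 0.0, 0.6]
gripper_width: 1.001
```

{"api": "carry_out", "payload": {"moves": [[[0, 0, 1, 0, 0, 0, 1], [0, 0, 1, 0, 0, 0, 1], [0, 0, 1, 0, 0, 0, 1], [0, 0, 1, 0, 0, 0, 1], [0, 0, 1, 0, 0, 0, 1], [0, 0, 1, 0, 0, 0, 1], [0, 0, 1, 0, 0, 0, 1], [0, 0, 1, 0, 0, 0, 1]]]}}

```text
time: 2.15
tool_pos: [0.5613, -0.3032, 0.2307]
tool_rot: [-0.0, -0.604, 0.797, 0.0]
contact_force: [-0.6, -0.7, 0.1]
gripper_width: 0.999
```

{"api": "carry_out", "payload": {"moves": [[[0, 0, 1, 0, 0, 0, 1], [0, 0, 1, 0, 0, 0, 1], [0, 0, 1, 0, 0, 0, 1], [0, 0, 1, 0, 0, 0, 1], [0, 0, 0.92, 0, 0, 0, 1], [0, 0, 0, 0, 0, 0, 1], [0, 0, 0, 0, 0, 0, 1]]]}}

```text
time: 2.73
tool_pos: [0.5613, -0.3033, 0.2309]
tool_rot: [-0.0, -0.424, 0.906, 0.0]
contact_force: [0.3, 0.1, 0.0]
gripper_width: 1.001
```

```bash
cat >> h.py <<'E'
from scipy.spatial.transform import Rotation as Ro
def rep(tx=None,ty=None,tyaw=None):
    s=state(); q=s["tool_rot"]; M=Ro.from_quat(q[[1,2,3,0]]).as_matrix(); p=s["tool_pos"]
    print("t",round(s["time"],2),"p",p.round(4),"yaw",np.degrees(np.arctan2(M[1,0],M[0,0])).round(2),"z",M[:,2].round(4),"w",round(s["gripper_width"],3),"F",s["contact_force"].round(1),"T",s["ft_torque"].round(2),"q",s["joint_pos"].round(2))
    if tx is not None: print("shares x,y:",((np.array([tx,ty,p[2]])-p)@M/0.04).round(3))
E
python3 -c "
from h import *
rep(.5615,-.3025)
f=grab_frame('top');cv2.imwrite('pics/t1.png',f['frame'][:,:,::-1])
T=[ray(f,140+u/4,110+v/4,.016) for u,v in[(158,150),(413,198),(338,545),(70,493)]];print(np.round(T,3),np.mean(T,0).round(4))
print([np.linalg.norm(T[i]-T[(i+1)%4]).round(3) for i in range(4)])
print('marker',[ray(f,140+u/4,110+v/4,.016).round(3) for u,v in[(180,193),(378,240)]])
W=np.load('f0.npz')['W']
for u,v in [(150,187),(125,160),(140,200),(218,150),(215,145),(230,120),(200,130)]: print(u,v,W[v,u].round(3))
"
```

```text
t 2.73 p [ 0.5613 -0.3033  0.2309] yaw -129.86 z [-5.e-04  4.e-04 -1.e+00] w 1.001 F [0.3 0.1 0. ] T [-0.01  0.    0.03] q [-0.61  0.08  1.58  0.    1.48  1.65]
shares x,y: [-0.018  0.01   0.   ]
[[ 0.724  0.118  0.016]
 [ 0.715 -0.067  0.016]
 [ 0.469 -0.057  0.016]
 [ 0.476  0.128  0.016]] [0.596  0.0306 0.016 ]
[np.float64(0.186), np.float64(0.247), np.float64(0.185), np.float64(0.248)]
marker [array([0.694, 0.096, 0.016]), array([ 0.681, -0.048,  0.016])]
150 187 [0.594 0.169 0.037]
125 160 [0.668 0.27  0.001]
140 200 [0.556 0.191 0.026]
218 150 [ 0.709 -0.005  0.09 ]
215 145 [ 0.707 -0.002  0.132]
230 120 [ 0.762 -0.034  0.171]
200 130 [0.722 0.03  0.182]
```

Positions check out: the tray centre is at about (0.596, 0.031) and the marker is around x≈0.69. Next I'll lower over the bar and grasp it.

{"api": "carry_out", "payload": {"moves": [[[0, 0, 0, -0.02, 0.01, 0.2, 1], [0, 0, 0, 0, 0, 0.2, 1], [0, 0, 0, 0, 0, 0.2, 1], [0, 0, 0, 0, 0, 0.2, 1], [0, 0, 0, 0, 0, 0.21, 1], [0, 0, 0, 0, 0, 0, 1]]]}}

```text
time: 3.28
tool_pos: [0.5605, -0.3017, 0.1876]
tool_rot: [-0.001, -0.423, 0.906, 0.002]
contact_force: [-0.2, -0.2, -0.5]
gripper_width: 1.001
```

{"api": "carry_out", "payload": {"moves": [[[0, 0, 0, 0, 0, 0, -1], [0, 0, 0, 0, 0, 0, -1], [0, 0, 0, 0, 0, 0, -1], [0, 0, 0, 0, 0, 0, -1], [0, 0, 0, 0, 0, 0, -1], [0, 0, 0, 0, 0, 0, -1], [0, 0, 0, 0, 0, 0, -1], [0, 0, 0, 0, 0, 0, -1]]]}}

```text
time: 3.95
tool_pos: [0.562, -0.3026, 0.1916]
tool_rot: [0.0, -0.423, 0.906, -0.0]
contact_force: [-0.3, 0.1, 2.5]
gripper_width: 0.176
```

```bash
python3 -c "
from h import *
rep(.5615,-.3025)
f=grab_frame('scene');im=f['frame'][110:250,250:400,::-1];cv2.imwrite('pics/s2.png',cv2.resize(im,None,fx=4,fy=4))
"
```

```text
t 3.95 p [ 0.562  -0.3026  0.1916] yaw -129.97 z [ 8.e-04 -4.e-04 -1.e+00] w 0.176 F [-0.3  0.1  2.5] T [0.12 0.1  0.03] q [-0.61  0.11  1.62  0.    1.41  1.66]
shares x,y: [ 0.006  0.011 -0.   ]
```

View pics/s2.png

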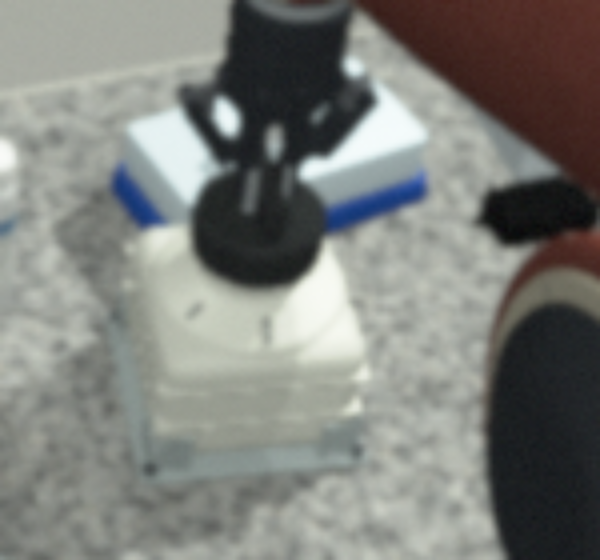

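The fingers have closed on the bar at a width of 15 mm. Now the first press, 7 mm.

{"api": "carry_out", "payload": {"moves": [[[0, 0, 0, 0, 0, 0.06, -1], [0, 0, 0, 0, 0, 0.06, -1], [0, 0, 0, 0, 0, 0.06, -1], [0, 0, 0, 0, 0, 0, -1], [0, 0, 0, 0, 0, 0, -1]]]}}

```text
time: 4.42
tool_pos: [0.5621, -0.3026, 0.1865]
tool_rot: [0.0, -0.423, 0.906, -0.0]
contact_force: [-4.0, 3.8, 12.6]
gripper_width: 0.179
```

```bash
python3 -c "
from h import *
rep(.5615,-.3025)"
```

```text
t 4.42 p [ 0.5621 -0.3026  0.1865] yaw -129.97 z [ 1.e-03 -6.e-04 -1.e+00] w 0.179 F [-4.   3.8 12.6] T [ 0.59  0.73 -0.09] q [-0.61  0.11  1.62  0.    1.4   1.66]
shares x,y: [ 0.006  0.013 -0.   ]
```

It went down 5.1 mm at 12.6 N, so I'll press a little more before turning.

{"api": "carry_out", "payload": {"moves": [[[0, 0, 0, 0, 0, 0.05, -1], [0, 0, 0, 0, 0, 0, -1], [0, 0, -0.5, 0, 0, 0, -1], [0, 0, -0.5, 0, 0, 0, -1], [0, 0, 0, 0, 0, 0, -1], [0, 0, 0, 0, 0, 0, -1]]]}}

```text
time: 4.92
tool_pos: [0.5626, -0.3032, 0.1854]
tool_rot: [0.001, -0.462, 0.887, -0.002]
contact_force: [-4.2, 3.1, 11.9]
gripper_width: 0.175
```

```bash
python3 -c "
from h import *
rep(.5615,-.3025)"
```

```text
t 4.92 p [ 0.5626 -0.3032  0.1854] yaw -124.97 z [ 0.003  -0.0022 -1.    ] w 0.175 F [-4.2  3.1 11.9] T [0.48 0.58 0.  ] q [-0.61  0.11  1.63 -0.    1.4   1.57]
shares x,y: [ 0.002  0.034 -0.   ]
```

It's turning freely with torque near 0. I'll carry on towards the half-way stop.

{"api": "carry_out", "payload": {"moves": [[[0, 0, -0.8, 0, 0, 0.02, -1], [0, 0, -0.8, 0, 0, 0, -1], [0, 0, -0.8, 0, 0, 0, -1], [0, 0, -0.8, 0, 0, 0, -1], [0, 0, -0.8, 0, 0, 0, -1], [0, 0, -0.8, 0, 0, 0, -1], [0, 0, 0, 0, 0, 0, -1]]]}}

```text
time: 5.5
tool_pos: [0.5635, -0.3039, 0.1854]
tool_rot: [0.001, -0.637, 0.771, -0.003]
contact_force: [-0.3, 0.3, 11.7]
gripper_width: 0.177
```

```bash
python3 -c "
from h import *
rep(.5615,-.3025)
f=grab_frame('scene');im=f['frame'][110:250,250:400,::-1];cv2.imwrite('pics/s3.png',cv2.resize(im,None,fx=4,fy=4))"
```

```text
t 5.5 p [ 0.5635 -0.3039  0.1854] yaw -100.86 z [ 0.0056 -0.0039 -1.    ] w 0.177 F [-0.3  0.3 11.7] T [0.24 0.27 0.07] q [-0.61  0.11  1.62  0.    1.4   1.15]
shares x,y: [-0.024  0.057 -0.   ]
```

View pics/s3.png

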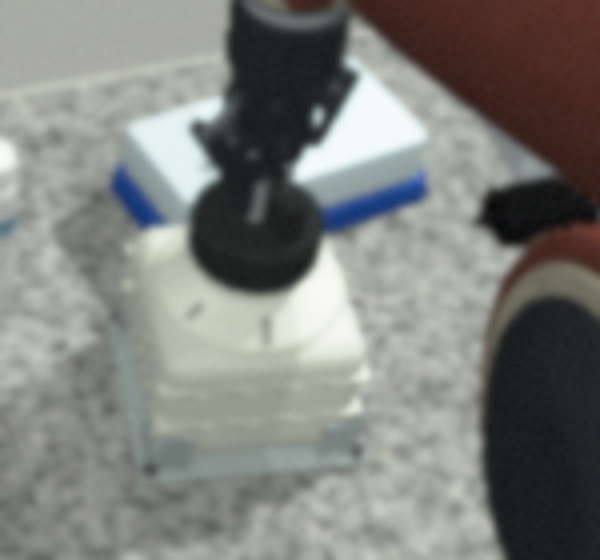

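Turned 29° with no lateral load. I'll continue to about 53°.

{"api": "carry_out", "payload": {"moves": [[[0, 0, -0.8, 0, 0, 0.02, -1], [0, 0, -0.8, 0, 0, 0, -1], [0, 0, -0.8, 0, 0, 0, -1], [0, 0, -0.8, 0, 0, 0, -1], [0, 0, -0.8, 0, 0, 0, -1], [0, 0, -0.8, 0, 0, 0, -1], [0, 0, 0, 0, 0, 0, -1], [0, 0, 0, 0, 0, 0, -1]]]}}

```text
time: 6.22
tool_pos: [0.5637, -0.3038, 0.1849]
tool_rot: [-0.0, 0.783, -0.622, 0.004]
contact_force: [0.5, 1.2, 13.2]
gripper_width: 0.175
```

```bash
python3 -c "
from h import *
rep(.5615,-.3025)"
```

```text
t 6.22 p [ 0.5637 -0.3038  0.1849] yaw -76.97 z [ 0.0059 -0.0039 -1.    ] w 0.175 F [ 0.5  1.2 13.2] T [0.3  0.24 0.01] q [-0.61  0.12  1.63  0.    1.39  0.73]
shares x,y: [-0.044  0.045 -0.   ]
```

At 53° now. Next I'll let the cap up.

{"api": "carry_out", "payload": {"moves": [[[0, 0, 0, 0, 0, -0.07, -1], [0, 0, 0, 0, 0, -0.07, -1], [0, 0, 0, 0, 0, -0.07, -1], [0, 0, 0, 0, 0, -0.06, -1], [0, 0, 0, 0, 0, 0, -1], [0, 0, 0, 0, 0, 0, -1]]]}}

```text
time: 6.72
tool_pos: [0.5633, -0.3036, 0.1916]
tool_rot: [-0.0, 0.783, -0.622, 0.003]
contact_force: [5.5, -3.0, 0.7]
gripper_width: 0.178
```

```bash
python3 -c "
from h import *
rep(.5615,-.3025)"
```

```text
t 6.72 p [ 0.5633 -0.3036  0.1916] yaw -76.99 z [ 0.0048 -0.003  -1.    ] w 0.178 F [ 5.5 -3.   0.7] T [-0.49 -0.79 -0.06] q [-0.61  0.11  1.62  0.    1.41  0.73]
shares x,y: [-0.037  0.038 -0.   ]
```

The cap is back at its top height of 0.1916. I'll turn on past the stop to about 80°.

{"api": "carry_out", "payload": {"moves": [[[0, 0, -0.6, 0, 0, 0, -1], [0, 0, -0.8, 0, 0, 0, -1], [0, 0, -0.8, 0, 0, 0, -1], [0, 0, -0.8, 0, 0, 0, -1], [0, 0, -0.8, 0, 0, 0, -1], [0, 0, -0.8, 0, 0, 0, -1], [0, 0, -0.8, 0, 0, 0, -1], [0, 0, 0, 0, 0, 0, -1]]]}}

```text
time: 7.38
tool_pos: [0.562, -0.303, 0.1916]
tool_rot: [0.0, 0.907, -0.422, 0.001]
contact_force: [-0.2, -1.0, 4.3]
gripper_width: 0.175
```

```bash
python3 -c "
from h import *
rep(.5615,-.3025)"
```

```text
t 7.38 p [ 0.562  -0.303   0.1916] yaw -49.92 z [ 0.0011 -0.0011 -1.    ] w 0.175 F [-0.2 -1.   4.3] T [-0.03 -0.09  0.12] q [-0.61  0.11  1.62 -0.    1.41  0.26]
shares x,y: [-0.018  0.002 -0.   ]
```

It passed the half-way stop and sits at 80° with low torque. Second press now.

{"api": "carry_out", "payload": {"moves": [[[0, 0, 0, 0, 0, 0.07, -1], [0, 0, 0, 0, 0, 0.07, -1], [0, 0, 0, 0, 0, 0.07, -1], [0, 0, 0, 0, 0, 0.04, -1], [0, 0, 0, 0, 0, 0, -1], [0, 0, 0, 0, 0, 0, -1]]]}}

```text
time: 7.88
tool_pos: [0.5621, -0.303, 0.1843]
tool_rot: [0.0, 0.906, -0.423, 0.001]
contact_force: [-4.3, 2.3, 13.9]
gripper_width: 0.175
```

```bash
python3 -c "
from h import *
rep(.5615,-.3025)"
```

```text
t 7.88 p [ 0.5621 -0.303   0.1843] yaw -50.07 z [ 0.0013 -0.0015 -1.    ] w 0.175 F [-4.3  2.3 13.9] T [0.51 0.81 0.12] q [-0.61  0.11  1.63 -0.    1.4   0.26]
shares x,y: [-0.02   0.004 -0.   ]
```

It's down 7.3 mm at 14 N. I'll turn on in stages.

{"api": "carry_out", "payload": {"moves": [[[0, 0, -0.6, 0, 0, 0.01, -1], [0, 0, -0.6, 0, 0, 0.01, -1], [0, 0, -0.6, 0, 0, 0, -1], [0, 0, -0.6, 0, 0, 0, -1], [0, 0, 0, 0, 0, 0, -1]]]}}

```text
time: 8.3
tool_pos: [0.5632, -0.3037, 0.1844]
tool_rot: [0.001, 0.945, -0.326, 0.003]
contact_force: [-1.4, 0.8, 14.2]
gripper_width: 0.177
```

```bash
python3 -c "
from h import *
rep(.5615,-.3025)"
```

```text
t 8.3 p [ 0.5632 -0.3037  0.1844] yaw -38.01 z [ 0.0046 -0.0034 -1.    ] w 0.177 F [-1.4  0.8 14.2] T [ 0.29  0.37 -0.06] q [-0.61  0.12  1.63 -0.    1.39  0.05]
shares x,y: [-0.052  0.003 -0.   ]
```

At 92°, past the second catch. I'll turn to about 127°.

{"api": "carry_out", "payload": {"moves": [[[0, 0, -0.8, 0, 0, 0, -1], [0, 0, -0.9, 0, 0, 0, -1], [0, 0, -0.9, 0, 0, 0, -1], [0, 0, -0.9, 0, 0, 0, -1], [0, 0, -0.9, 0, 0, 0, -1], [0, 0, -0.9, 0, 0, 0, -1], [0, 0, -0.9, 0, 0, 0, -1], [0, 0, -0.8, 0, 0, 0, -1]]]}}

```text
time: 8.97
tool_pos: [0.5638, -0.3039, 0.1846]
tool_rot: [0.002, 1.0, -0.025, 0.003]
contact_force: [1.4, -0.1, 13.9]
gripper_width: 0.178
```

{"api": "carry_out", "payload": {"moves": [[[0, 0, 0, 0, 0, -0.07, -1], [0, 0, 0, 0, 0, -0.07, -1], [0, 0, 0, 0, 0, -0.07, -1], [0, 0, 0, 0, 0, -0.06, -1], [0, 0, 0, 0, 0, 0, -1], [0, 0, 0, 0, 0, 0, -1]]]}}

```text
time: 9.47
tool_pos: [0.5624, -0.3031, 0.1915]
tool_rot: [0.001, 1.0, -0.026, 0.001]
contact_force: [2.8, -1.6, 4.0]
gripper_width: 0.172
```

```bash
python3 -c "
from h import *
rep(.5615,-.3025)"
```

```text
t 9.47 p [ 0.5624 -0.3031  0.1915] yaw -3.03 z [ 0.0021 -0.0016 -1.    ] w 0.172 F [ 2.8 -1.6  4. ] T [-0.39 -0.59 -0.05] q [-0.61  0.11  1.62 -0.    1.41 -0.56]
shares x,y: [-0.023 -0.014 -0.   ]
```

Turned 127°. Now lifting slowly.

{"api": "carry_out", "payload": {"moves": [[[0, 0, 0, 0, 0, -0.1, -1], [0, 0, 0, 0, 0, -0.1, -1], [0, 0, 0, 0, 0, -0.1, -1], [0, 0, 0, 0, 0, -0.1, -1], [0, 0, 0, 0, 0, 0, -1]]]}}

```text
time: 9.88
tool_pos: [0.5605, -0.3018, 0.2054]
tool_rot: [-0.001, 1.0, -0.026, -0.002]
contact_force: [0.5, 0.0, -1.9]
gripper_width: 0.177
```

```bash
python3 -c "
from h import *
rep(.5615,-.3025)"
```

```text
t 9.88 p [ 0.5605 -0.3018  0.2054] yaw -2.99 z [-0.0039  0.0026 -1.    ] w 0.177 F [ 0.5  0.  -1.9] T [ 0.06 -0.05 -0.  ] q [-0.61  0.1   1.61 -0.    1.44 -0.56]
shares x,y: [ 0.026  0.017 -0.   ]
```

It came free, carrying a 1.9 N cap weight. I'll raise it higher and check with a picture.

{"api": "carry_out", "payload": {"moves": [[[0, 0, 0, 0, 0, -0.4, -1], [0, 0, 0, 0, 0, -0.4, -1], [0, 0, 0, 0, 0, -0.4, -1], [0, 0, 0, 0, 0, -0.4, -1], [0, 0, 0, 0, 0, 0, -1]]]}}

```text
time: 10.3
tool_pos: [0.562, -0.3027, 0.2736]
tool_rot: [0.001, 1.0, -0.026, 0.001]
contact_force: [1.0, 0.0, -0.3]
gripper_width: 0.174
```

```bash
python3 -c "
from h import *
rep(.566,.031)
f=grab_frame('scene');im=f['frame'][60:250,200:400,::-1];cv2.imwrite('pics/s4.png',cv2.resize(im,None,fx=3,fy=3))"
```

```text
t 10.3 p [ 0.562  -0.3027  0.2736] yaw -2.98 z [ 0.0017 -0.0013 -1.    ] w 0.174 F [ 1.   0.  -0.3] T [ 0.02 -0.03 -0.03] q [-0.61  0.06  1.53 -0.    1.54 -0.56]
shares x,y: [-0.334 -8.336 -0.011]
```

View pics/s4.png

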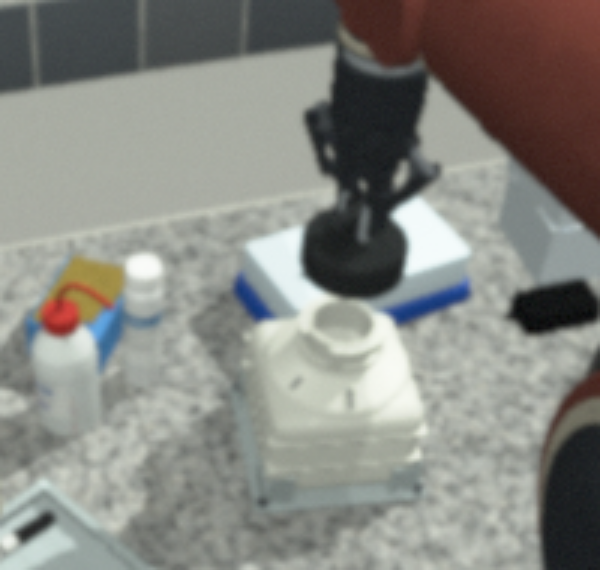

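The cap hangs level and clear of the open neck, crop (355,245). I'll carry it over to the tray.

{"api": "carry_out", "payload": {"moves": [[[0, 0, 0, -0.02, -0.2, 0, -1], [0, 0, 0, -0.02, -0.5, 0, -1], [0, 0, 0, -0.02, -0.6, 0, -1], [0, 0, 0, -0.02, -0.6, 0, -1], [0, 0, 0, -0.02, -0.6, 0, -1], [0, 0, 0, -0.02, -0.6, 0, -1], [0, 0, 0, -0.02, -0.6, 0, -1], [0, 0, 0, -0.02, -0.6, 0, -1]]]}}

```text
time: 11.02
tool_pos: [0.5627, -0.1283, 0.268]
tool_rot: [-0.001, 1.0, -0.026, -0.002]
contact_force: [0.2, -0.8, -1.5]
gripper_width: 0.176
```

{"api": "carry_out", "payload": {"moves": [[[0, 0, 0, -0.02, -0.6, 0, -1], [0, 0, 0, -0.02, -0.6, 0, -1], [0, 0, 0, -0.02, -0.6, 0, -1], [0, 0, 0, -0.02, -0.6, 0, -1], [0, 0, 0, -0.02, -0.6, 0, -1], [0, 0, 0, -0.02, -0.6, 0, -1], [0, 0, 0, -0.02, -0.44, 0, -1], [0, 0, 0, -0.02, 0, 0, -1]]]}}

```text
time: 11.68
tool_pos: [0.5645, 0.0348, 0.2682]
tool_rot: [-0.001, 1.0, -0.024, -0.002]
contact_force: [0.1, -1.0, -2.2]
gripper_width: 0.177
```

```bash
python3 -c "
from h import *
rep(.566,.031)
for n in ('top','scene'):
  f=grab_frame(n);cv2.imwrite('pics/'+n+'5.png',f['frame'][:,:,::-1])
W=cloud(f);np.save('w5.npy',W)"
```

```text
t 11.68 p [0.5645 0.0348 0.2682] yaw -2.75 z [-0.0048  0.0019 -1.    ] w 0.177 F [ 0.1 -1.  -2.2] T [ 0.   -0.06  0.02] q [-0.07 -0.1   1.71  0.    1.55 -0.02]
shares x,y: [ 0.041  0.092 -0.   ]
```

View pics/scene5.png

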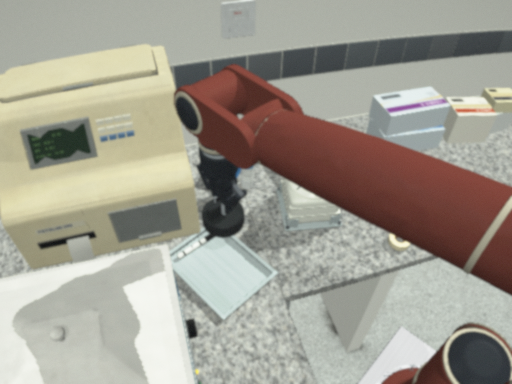

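View pics/top5.png

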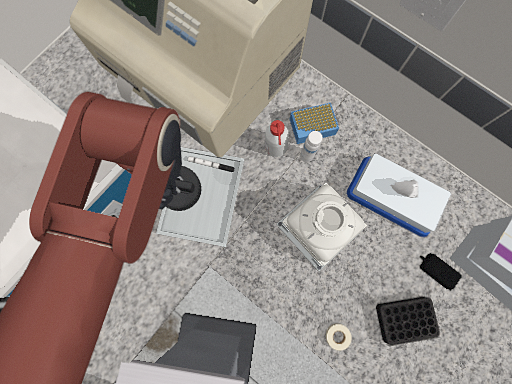

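The scene view shows the cap at (225,215) over the tray. The wrist leans towards the blue-and-white device, so before lowering I'll check how high that is.

```bash
python3 -c "
from h import *
W=np.load('f0.npz')['W']; P=W.reshape(-1,3)
for y0 in np.arange(.10,.36,.02):
  for nm,x0,x1 in (('near',.4,.55),('far',.55,.72)):
    m=(P[:,0]>x0)&(P[:,0]<x1)&(P[:,1]>y0)&(P[:,1]<=y0+.02)
    print(round(y0,2),nm,m.sum(),np.nanmax(P[m,2],initial=0).round(3),end=' | ')
  print()
W=np.load('w5.npy');Q=W.reshape(-1,3)
# arm low points in the scene view near wrist
m=(Q[:,0]>.45)&(Q[:,0]<.7)&(Q[:,1]>.05)&(Q[:,1]<.3)&(Q[:,2]>.25)
for y0 in np.arange(.06,.3,.02):
  k=m&(Q[:,1]>y0)&(Q[:,1]<=y0+.02)
  if k.sum():print(round(y0,2),k.sum(),Q[k].min(0).round(3),Q[k].max(0).round(3))
"
```

```text
0.1 near 400 0.021 | 0.1 far 481 0.024 | 
0.12 near 396 0.023 | 0.12 far 323 0.023 | 
0.14 near 400 0.005 | 0.14 far 399 0.004 | 
0.16 near 398 0.005 | 0.16 far 930 0.24 | 
0.18 near 612 0.241 | 0.18 far 990 0.242 | 
0.2 near 1340 0.243 | 0.2 far 558 0.243 | 
0.22 near 1081 0.243 | 0.22 far 593 0.247 | 
0.24 near 1273 0.248 | 0.24 far 603 0.251 | 
0.26 near 1385 0.252 | 0.26 far 616 0.256 | 
0.28 near 790 0.257 | 0.28 far 636 0.258 | 
0.3 near 763 0.261 | 0.3 far 653 0.261 | 
0.32 near 778 0.265 | 0.32 far 655 0.264 | 
0.34 near 791 0.268 | 0.34 far 680 0.27 | 
0.06 1179 [0.45 0.06 0.25] [0.6   0.08  0.592]
0.08 2610 [0.45 0.08 0.25] [0.611 0.1   0.592]
0.1 218 [0.45  0.1   0.527] [0.587 0.103 0.57 ]
0.26 69 [0.553 0.261 0.25 ] [0.595 0.28  0.254]
0.28 255 [0.508 0.28  0.25 ] [0.602 0.3   0.257]
```

The device is 0.24 m high and starts at y≥0.165, while the arm reaches only to y≈0.10, so there is room. Lowering now with a small shift to y≈0.025.

{"api": "carry_out", "payload": {"moves": [[[0, 0, 0, 0.04, 0.12, 0.2, -1], [0, 0, 0, 0, 0.12, 0.3, -1], [0, 0, 0, 0, 0, 0.3, -1], [0, 0, 0, 0, 0, 0.3, -1], [0, 0, 0, 0, 0, 0.3, -1], [0, 0, 0, 0, 0, 0.3, -1], [0, 0, 0, 0, 0, 0.3, -1], [0, 0, 0, 0, 0, 0.3, -1]]]}}

```text
time: 12.45
tool_pos: [0.5671, 0.0216, 0.1774]
tool_rot: [-0.0, 1.0, -0.026, -0.0]
contact_force: [0.3, -0.8, -1.0]
gripper_width: 0.178
```

{"api": "carry_out", "payload": {"moves": [[[0, 0, 0, 0, 0, 0.3, -1], [0, 0, 0, 0, 0, 0.3, -1], [0, 0, 0, 0, 0, 0.3, -1], [0, 0, 0, 0, 0, 0.3, -1], [0, 0, 0, 0, 0, 0.3, -1], [0, 0, 0, 0, 0, 0.3, -1], [0, 0, 0, 0, 0, 0.2, -1], [0, 0, 0, 0, 0, 0, -1]]]}}

```text
time: 13.12
tool_pos: [0.5657, 0.0217, 0.0961]
tool_rot: [-0.0, 1.0, -0.026, -0.002]
contact_force: [0.5, -0.3, -2.6]
gripper_width: 0.169
```

```bash
python3 -c "
from h import *
rep(.566,.025)
f=grab_frame('scene');im=f['frame'][180:330,150:300,::-1];cv2.imwrite('pics/s6.png',cv2.resize(im,None,fx=4,fy=4))"
```

```text
t 13.12 p [0.5657 0.0217 0.0961] yaw -2.98 z [-4.3e-03  4.0e-04 -1.0e+00] w 0.169 F [ 0.5 -0.3 -2.6] T [0.06 0.03 0.08] q [-0.09  0.04  1.86 -0.    1.24 -0.04]
shares x,y: [ 0.003 -0.082 -0.   ]
```

View pics/s6.png

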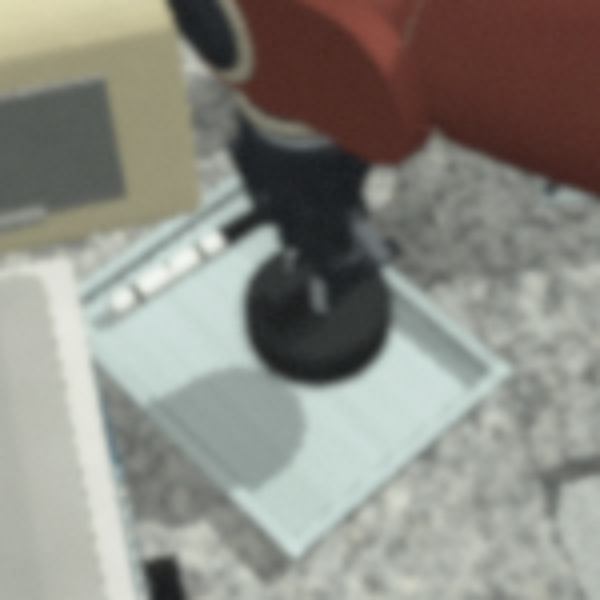

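The cap is over the tray floor with the marker well clear. I'll keep lowering, more slowly near the floor.

{"api": "carry_out", "payload": {"moves": [[[0, 0, 0, 0, -0.06, 0.2, -1], [0, 0, 0, 0, 0, 0.2, -1], [0, 0, 0, 0, 0, 0.2, -1], [0, 0, 0, 0, 0, 0.2, -1], [0, 0, 0, 0, 0, 0.15, -1], [0, 0, 0, 0, 0, 0.1, -1], [0, 0, 0, 0, 0, 0, -1], [0, 0, 0, 0, 0, 0, -1]]]}}

```text
time: 13.83
tool_pos: [0.5673, 0.024, 0.0566]
tool_rot: [-0.0, 1.0, -0.026, -0.0]
contact_force: [0.2, -0.3, -1.3]
gripper_width: 0.177
```

{"api": "carry_out", "payload": {"moves": [[[0, 0, 0, 0, 0, 0.04, -1], [0, 0, 0, 0, 0, 0.04, -1], [0, 0, 0, 0, 0, 0.04, -1], [0, 0, 0, 0, 0, 0.04, -1], [0, 0, 0, 0, 0, 0, -1], [0, 0, 0, 0, 0, 0, -1]]]}}

```text
time: 14.33
tool_pos: [0.5674, 0.024, 0.0504]
tool_rot: [-0.0, 1.0, -0.026, -0.0]
contact_force: [-0.7, -0.2, -1.9]
gripper_width: 0.18
```

```bash
python3 -c "
from h import *
rep(.566,.025)"
```

```text
t 14.33 p [0.5674 0.024  0.0504] yaw -2.98 z [-2.e-04  0.e+00 -1.e+00] w 0.18 F [-0.7 -0.2 -1.9] T [ 0.01 -0.    0.03] q [-0.09  0.1   1.88 -0.    1.16 -0.04]
shares x,y: [-0.035 -0.023  0.   ]
```

{"api": "carry_out", "payload": {"moves": [[[0, 0, 0, 0, 0, 0.03, -1], [0, 0, 0, 0, 0, 0.03, -1], [0, 0, 0, 0, 0, 0.03, -1], [0, 0, 0, 0, 0, 0.03, -1], [0, 0, 0, 0, 0, 0.03, -1], [0, 0, 0, 0, 0, 0, -1], [0, 0, 0, 0, 0, 0, -1]]]}}

```text
time: 14.92
tool_pos: [0.5674, 0.024, 0.0443]
tool_rot: [-0.0, 1.0, -0.026, -0.0]
contact_force: [-0.3, -0.7, -1.2]
gripper_width: 0.172
```

{"api": "carry_out", "payload": {"moves": [[[0, 0, 0, 0, 0, 0.03, -1], [0, 0, 0, 0, 0, 0.03, -1], [0, 0, 0, 0, 0, 0, -1], [0, 0, 0, 0, 0, 0, -1]]]}}

```text
time: 15.25
tool_pos: [0.5674, 0.024, 0.042]
tool_rot: [-0.0, 1.0, -0.026, -0.0]
contact_force: [-0.1, 0.4, -2.7]
gripper_width: 0.176
```

```bash
python3 -c "
from h import *
rep(.566,.025)"
```

```text
t 15.25 p [0.5674 0.024  0.042 ] yaw -2.97 z [-3.e-04  1.e-04 -1.e+00] w 0.176 F [-0.1  0.4 -2.7] T [-0.05  0.04  0.01] q [-0.09  0.11  1.89  0.    1.14 -0.04]
shares x,y: [-0.035 -0.022  0.   ]
```

No contact yet at z=0.042, so I'll go on in 1 mm rows.

{"api": "carry_out", "payload": {"moves": [[[0, 0, 0, 0, 0, 0.025, -1], [0, 0, 0, 0, 0, 0.025, -1], [0, 0, 0, 0, 0, 0, -1], [0, 0, 0, 0, 0, 0, -1]]]}}

```text
time: 15.58
tool_pos: [0.5676, 0.024, 0.0416]
tool_rot: [0.0, 1.0, -0.026, -0.0]
contact_force: [-5.8, 0.4, 6.8]
gripper_width: 0.171
```

```bash
python3 -c "
from h import *
rep(.566,.025)"
```

```text
t 15.58 p [0.5676 0.024  0.0416] yaw -2.97 z [-5.e-04 -1.e-04 -1.e+00] w 0.171 F [-5.8  0.4  6.8] T [ 0.07  0.68 -0.  ] q [-0.09  0.11  1.89 -0.    1.14 -0.04]
shares x,y: [-0.042 -0.024  0.   ]
```

The cap touched the floor at z=0.0416. I'll ease off 1 mm, open and then rise.

{"api": "carry_out", "payload": {"moves": [[[0, 0, 0, 0, 0, -0.025, -1], [0, 0, 0, 0, 0, 0, -1], [0, 0, 0, 0, 0, 0, -0.3], [0, 0, 0, 0, 0, 0, -0.3], [0, 0, 0, 0, 0, 0, 0], [0, 0, 0, 0, 0, 0, 0], [0, 0, 0, 0, 0, 0, 0.2], [0, 0, 0, 0, 0, 0, 0.2]]]}}

```text
time: 16.25
tool_pos: [0.5675, 0.024, 0.0411]
tool_rot: [-0.0, 1.0, -0.026, 0.0]
contact_force: [-0.2, 0.1, 0.5]
gripper_width: 0.602
```

{"api": "carry_out", "payload": {"moves": [[[0, 0, 0, 0, 0, -0.2, 0.2], [0, 0, 0, 0, 0, -0.3, 0.2], [0, 0, 0, 0, 0, -0.4, 0.2], [0, 0, 0, 0, 0, -0.4, 0.2], [0, 0, 0, 0, 0, -0.4, 0.2], [0, 0, 0, 0, 0, -0.4, 0.2], [0, 0, 0, 0, 0, -0.4, 0.2], [0, 0, 0, 0, 0, -0.4, 0.2]]]}}

```text
time: 16.92
tool_pos: [0.5678, 0.024, 0.1596]
tool_rot: [0.0, 1.0, -0.026, 0.001]
contact_force: [-0.2, 0.4, 0.1]
gripper_width: 0.602
```

{"api": "carry_out", "payload": {"moves": [[[0, 0, 0, 0, 0, -0.5, 0.2], [0, 0, 0, 0, 0, -0.5, 0.2], [0, 0, 0, 0, 0, -0.5, 0.2], [0, 0, 0, 0, 0, -0.5, 0.2], [0, 0, 0, 0, 0, -0.3, 0.2], [0, 0, 0, 0, 0, 0, 0.2], [0, 0, 0, 0, 0, 0, 0.2]]]}}

```text
time: 17.5
tool_pos: [0.5678, 0.024, 0.2502]
tool_rot: [0.0, 1.0, -0.026, 0.001]
contact_force: [-0.7, 0.5, -1.3]
gripper_width: 0.601
```

```bash
python3 -c "
from h import *
rep()
f=grab_frame('scene');im=f['frame'][130:330,150:350,::-1];cv2.imwrite('pics/s7.png',cv2.resize(im,None,fx=3,fy=3))
W=cloud(f)
P=W.reshape(-1,3);m=(abs(P[:,0]-.566)<.06)&(abs(P[:,1]-.025)<.06)&(P[:,2]<.09);P=P[m]
for a,b in((.031,.043),(.06,.08)):
  t=P[(P[:,2]>a)&(P[:,2]<b)];c=t.mean(0);print(len(t),c.round(4),np.median(t[:,2]).round(4),cv2.minAreaRect((t[:,:2]*1000).astype(np.float32)))
  A=np.c_[t[:,:2]-c[:2],np.ones(len(t))];print('slopes',np.linalg.lstsq(A,t[:,2],rcond=None)[0].round(3))
f=grab_frame('top');im=f['frame'][100:270,130:370,::-1];cv2.imwrite('pics/t7.png',cv2.resize(im,None,fx=3,fy=3))
"
```

```text
t 17.5 p [0.5678 0.024  0.2502] yaw -2.97 z [ 2.1e-03 -2.0e-04 -1.0e+00] w 0.601 F [-0.7  0.5 -1.3] T [-0.03 -0.01  0.02] q [-0.09 -0.09  1.73 -0.    1.51 -0.04]
570 [0.5592 0.0317 0.0363] 0.0361 ((566.0877685546875, 27.5860595703125), (90.45447540283203, 89.57611083984375), 58.56742477416992)
slopes [-0.005  0.006  0.036]
189 [0.5641 0.0293 0.0679] 0.0687 ((565.4192504882812, 28.180171966552734), (74.9066390991211, 16.883756637573242), 86.21708679199219)
slopes [ 0.18  -0.015  0.068]
```

View pics/s7.png

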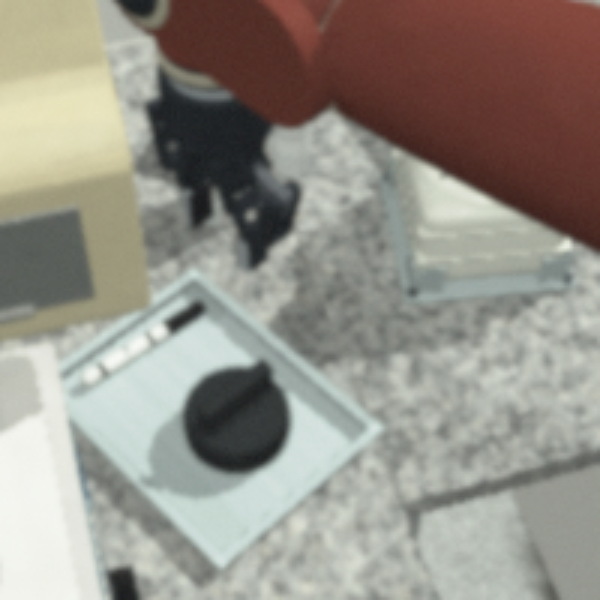

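View pics/t7.png

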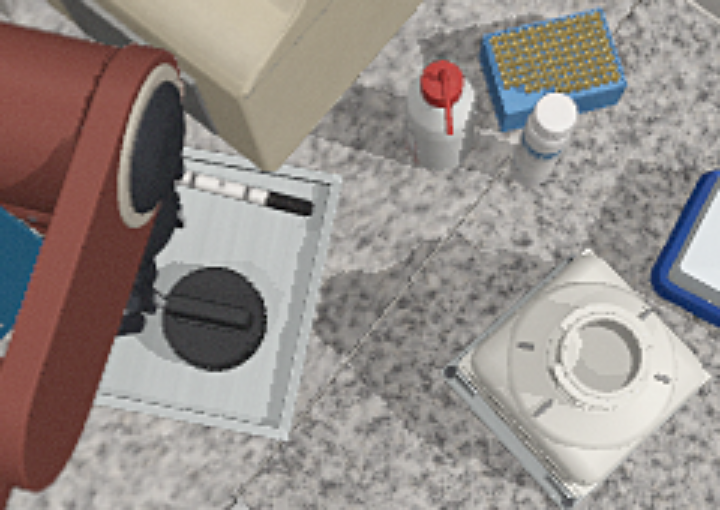

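The cap lies flat in the tray with the bar up, at scene crop (238,418) and top crop (215,318). Its fitted slopes are about 0.006 rad. The marker and bottles look undisturbed, and the gripper is clear. Handing in.

```bash
python3 -c "
from plant import ticket
print(ticket.job_done())"
```

```text
the job is handed in; nothing more can be done
None
```

The cap is off the canister and resting flat in the drip tray, grip bar up. I handed the job in at about 17.6 s of the 72 s allowed; no verdict is reported.

**What I did:**
1. Gripped the bar, pressed the cap about 6–7 mm and turned it 53°.
2. Let it up to its top height and turned on to 80°.
3. Pressed 7.3 mm again, turned to 127° and lifted it free.
4. Lowered it to the tray until it touched the floor at about 7 N, eased off, opened the gripper and rose clear.

Readings taken after each step never showed more than about 14 N on the wrist. Twist in those readings stayed at about 0.1 N m.

**Last checks:**
- **Position:** the cap's centre is at about (0.566, 0.028), roughly 30 mm from the tray's centre on the side away from the marker.
- **Flatness:** the flat top is at z ≈ 0.036 against a floor at about 0.003, and its tilt is about 0.008 rad. That puts cap_grip about 53 mm above the floor, within the 50–58 mm allowed.
- **Bystanders:** by eye, the marker and both bottles looked unmoved in the final pictures; I did not measure their positions.
- **Disagreements:** a slope fitted to the bar's top alone came out at 0.18. I put that down to the few, blurred edge points on the bar, because the much larger flat top reads level. The camera and arm also disagreed on the cap's position by up to 4 mm, well inside the limits.

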